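# Clear the spring press, close its plate on the posts and hold it down

### The job

The washed kimchi press is going back together. First take the yellow lid opener off its ribbed bed and hang it by its eye on the hook of the utensil stand, then set the steel pressing plate over the two posts and push it down against the springs until it sits fully home, flat on the ribs. Finish while still holding it pressed down there, so that I can spin the wing nuts on, and leave everything else where it stands.

Things in the scene. Friction and masses are not known exactly. Their poses are not given: they have to be found in the camera images.
- press: Lower half of the press, fixed: white plastic base 130 (x) x 230 (y) x 28 mm high, pouring lip at -x. Origin at the centre of its underside, z up. Five ribs along y on top, 3 mm high, 135 mm long, over a 97 mm wide field; their tops (the bed) are 31 mm above the origin. Two steel posts, 10 mm thick, at y = -85 and +85 mm (x = 0), rise to 88 mm above the origin; the last 6 mm taper to 5 mm.
- bed (a point): Centre of the bed, at the level of the rib tops, midway between the posts; axes as press. With the plate home its underside lies here.
- post_left_top (a point): Top of the post at the press's +y end, on its axis. Round each post a 22 mm washer rides on a coil spring, its top 16 mm above the bed when free; it sinks into the base as the plate goes down. Both springs together need about 2.5 N to start and 16 N with the plate home (the plate's weight, about 4 N, is part of that). Unheld, the plate rises again by some 14 mm.
- post_right_top (a point): Top of the post at the press's -y end, on its axis; the same washer and spring.
- plate: Upper half of the press, loose: steel pressing plate 110 (x) x 210 (y) x 5 mm, about 0.42 kg, lying flat, handle up. Origin at the centre of its underside, z up. Two 13 mm through holes at y = -85 and +85 mm (x = 0) fit the posts, either way round. In the middle a wooden bar handle, 16 mm thick (x), 90 mm long (y), 22 to 44 mm above the underside, on two 10 mm stand-offs at y = -30 and +30 mm.
- handle (a point): Middle of the plate's bar handle, 34 mm above the plate's underside; axes as plate (the bar runs along y; pinch it across x).
- hole_left (a point): Centre of the plate's +y hole, at the level of its underside.
- hole_right (a point): Centre of the plate's -y hole, at the level of its underside.
- opener: Yellow plastic lid opener, loose, 8 mm thick, 45 g, 182 mm long along x, lying flat across the bed between the posts. Origin at its underside near mid length, z up. At its +x end (away from the robot at first) the eye, a ring of 21 mm bore, 36 mm outer diameter; handle 26 mm wide (y), x = -43 to 55 mm; hooked jaw 46 mm wide at the -x end, to x = -94 mm.
- eye (a point): Centre of the opener's eye, 70 mm along +x from the opener's origin and at mid thickness (4 mm up).
- opener_grip (a point): Balance point of the opener's handle, 80 mm from the eye; axes as opener (pinch across its y).
- stand: Utensil stand, fixed: dark round foot of 110 mm diameter, 12 mm steel post topped by a small wooden ball, 233 mm high. Origin at the centre of the foot's underside, z up. One hook of 6.6 mm wire leaves the post towards the stand's -x (roughly to the robot): the stem dips from 216 mm height to 203 mm at 54 mm from the post, then turns up to the tip, 67 mm from the post and 231 mm high.
- hook_tip (a point): Top of the hook's upturned tip; axes as stand.
- hook_seat (a point): Top of the wire at the lowest part of the hook's stem, 11 mm behind the tip and 25 mm below it; an eye hangs here or further along the stem, between tip and post.
- box0: Bottom of a stack of three clear kimchi boxes with lids, each 198 x 138 x 72 mm, at the left; origin at the centre of its underside. Leave alone.
- box1: Middle box of the stack. Leave alone.
- box2: Top box of the stack, red lid; the stack is 217 mm high. Leave alone.
- tray: Small wooden tray, 100 x 170 x 22 mm, at the back, with the two wing nuts in it. Leave alone.
- nut_a: Black wing nut, 50 mm across, in the tray. Leave alone.
- nut_b: Second black wing nut in the tray. Leave alone.
- spoon: Ceramic soup spoon, 160 mm long, at the back. Leave alone.
- bowl: White ceramic bowl, 110 mm across, 48 mm high, at the back right. Leave alone.
Things that resemble listed ones, but are neither listed nor needed, are in the scene too. What is shaped like the opener but black or red is not meant. What is shaped like the plate but black is not meant.

How it is judged:
By the outcome, as a careful person would: the job done as asked, in the order asked, and still so for the second after the job is handed in, while the arm keeps its last pose, push and grip.
It also fails if it takes over 69 s, if anything falls off the work surface, if the arm or the gripper's body presses on something with over 40 N, if the wrist force passes 120 N, or if a joint passes its speed limit or range.

### The arm

A 7-joint arm with a two-finger parallel gripper is mounted at the origin on the work surface. World frame = base frame: x ahead of the robot, y to its left, z up, the work surface at z = 0. Lengths are in mm, angles in degrees, forces in N, time in s.
With the tool pointing down it reaches from about 425 to 800 mm from the base axis. Payload 8.3 kg.
Tool frame: the origin (TCP) lies midway between the tips of the shut fingers; the grasp point (between the pads) lies 19 mm behind it; x points along the fingers, y is the direction in which the jaws open and shut, and the axes are right-handed (so a half turn about x gives the same grasp; the last joint's range is limited). The gripper opens to 85 mm and grips with 20 to 120 N. Pads are 22 mm wide; open, the fingers measure 114 mm over their backs; the gripper's body (76 mm by 85 mm) begins 54 mm behind the grasp point. The pads swing forward as they close: fully open they stand 13 mm farther back than shut.
Start: joints at [64.578, 21.967, 0.94, 78.501, -0.361, 79.538, -2.664], TCP at [232.324, -580.197, 231.279] pointing down, gripper open.
Joint ranges: [-169.22, 169.22], [-14.56, 117.87], [-87.37, 89.26], [10.42, 133.3], [-82.24, 262.24], [0.94, 117.77], [-172.7, 172.7]. Speed limits (degrees/s): [136.94, 136.94, 172.46, 172.46, 180, 180, 180].

### API

Orientations are given as [roll, pitch, yaw] about the fixed x, y, z axes, in that order (R = Rz(yaw) Ry(pitch) Rx(roll)).
In Python, from bench import r, vision gives the robot as it stands.
- The arm moves only by the tool play_rows, never from a script. Its argument "deltas" is a list that holds one entry, the list of rows, each a list of 7 numbers: the shift along the tool's x, y, z in mm, then the turn, a rotation vector about the tool's x, y, z in rad, then the finger opening in mm, from 0 to 85.4. In form: [[[tx, ty, tz, ax, ay, az, gripper], ...]]. A call has exactly 5 rows; each row is the pose to reach, as a shift and turn from the pose commanded when the call began, along the tool's axes at that moment; what a row does not reach only later rows make up. A row lasts 1/10 s, in which the tool goes at most 50 mm and 8.59 degrees, less where a joint would pass 70% of its speed; a pose out of reach is approached as far as the arm can. A call with a gripper value outside its range is refused whole. The fingers move at their own pace and stop on an object; "newtons" is the grip in N (left out, the last holds). Time passes only in rows, so rows that repeat a pose let the fingers close, or fill a call up. It gives the time, the measured TCP pose, the force and the opening at its end, in the units of the state.
- r.observe(): the state, without advancing time (a new reading comes with each control period).
- vision.grab_frame(name): name is "scene" or "side" or "wrist"; returns a dict with "pixels" (400x640x3 uint8, blue, green, red), "camera_matrix" (3x3 intrinsics, pixels), "world_to_cam" (4x4, takes a point from world to camera coordinates). Camera axes: x right, y down, z forward; pixel columns grow to the right and rows downward; lengths in mm; the calibration is good to about 2 mm. A picture is of the moment at which its call begins. There is no depth.
- r.close_job(): hands the job in, once; it reports no verdict.
The state is a dict: "clock": time; "qpos": joint angles; "joint_vel": joint speeds; "effort": joint torques, N m; "position": TCP position; "tool_rot": TCP orientation; "ft_force": force on the tool from outside, world axes, zero at the start; "wrist_torque": the same for the moment, N m; "gripper_width": finger opening in mm.
Only numpy, scipy, OpenCV 4.12 (cv2) and the standard library are available. Lean on these libraries where they do the work, as an engineer would, in place of code of your own. Each camera call takes 0.05 s, during which the arm holds its last target. There are 200 camera calls.

## Working session

There is one attempt and no reset: what is moved stays moved. The work goes in short steps, Python scripts to look and compute and a tool call to move; the robot and the scene stay as the last step left them, time stands still between calls to the robot, and variables do not carry over. Pictures are saved under pics/ and viewed, about 8 in all and at most 12, crops included, and the job is handed in when it is done.

Besides the shell and the picture viewer there is one more tool, called as a command line: name --argument value ..., lists and objects as JSON in quotes. play_rows: Moves the arm, as the interface text tells. Its arguments: {"type":"object","properties":{"deltas":{"type":"array","items":{"type":"array","items":{"type":"array","items":{"type":"number"}}}},"newtons":{"type":"number"}},"required":["deltas"]}

```bash
mkdir -p pics; ls
cat > h.py <<'E'
import numpy as np, cv2
from scipy.spatial.transform import Rotation as R
from bench import r, vision
def grab(n,f=None):
    d=vision.grab_frame(n)
    if f: cv2.imwrite('pics/'+f,d['pixels'])
    np.savez('/tmp/%s.npz'%n,**{k:np.array(v) for k,v in d.items()})
    return d
def ld(n): return dict(np.load('/tmp/%s.npz'%n))
def proj(d,p):
    p=np.atleast_2d(p); T=np.array(d['world_to_cam']); c=p@T[:3,:3].T+T[:3,3]
    q=c@np.array(d['camera_matrix']).T; return q[:,:2]/q[:,2:]
def ray(d,uv):
    T=np.array(d['world_to_cam']); Rm=T[:3,:3]
    v=Rm.T@np.linalg.solve(np.array(d['camera_matrix']),[uv[0],uv[1],1.]); return -Rm.T@T[:3,3],v
def atz(d,uv,z):
    o,v=ray(d,uv); return o+v*(z-o[2])/v[2]
def tri(obs):
    A=np.zeros((3,3));b=np.zeros(3)
    for d,uv in obs:
        o,v=ray(d,uv); v=v/np.linalg.norm(v); P=np.eye(3)-np.outer(v,v);A+=P;b+=P@o
    return np.linalg.solve(A,b)
def pose():
    s=r.observe(); return np.array(s['position']),s['tool_rot'],s
E
python3 - <<'E'
from h import *
p,o,s=pose();print(p,o,s['gripper_width'],s['clock'],s['ft_force'])
a=[grab(n) for n in('scene','side','wrist')]
for n,d in zip('abc',a):print(np.linalg.inv(d['world_to_cam'])[:3,3].round())
cv2.imwrite('pics/1.png',cv2.resize(a[0]['pixels'],(800,500)))
cv2.imwrite('pics/2.png',cv2.resize(a[1]['pixels'],(800,500)))
E
```

```text
pics
[ 232.10776819 -579.74059366  230.24143738] [-88.81388819  89.88426092 113.00555598] 85.26715981574836 0.0 [-0.86471955 -0.4077581   0.08561729]
[1439. -168.  895.]
[-113.  747. 1383.]
[ 301. -552.  373.]
```

View pics/1.png

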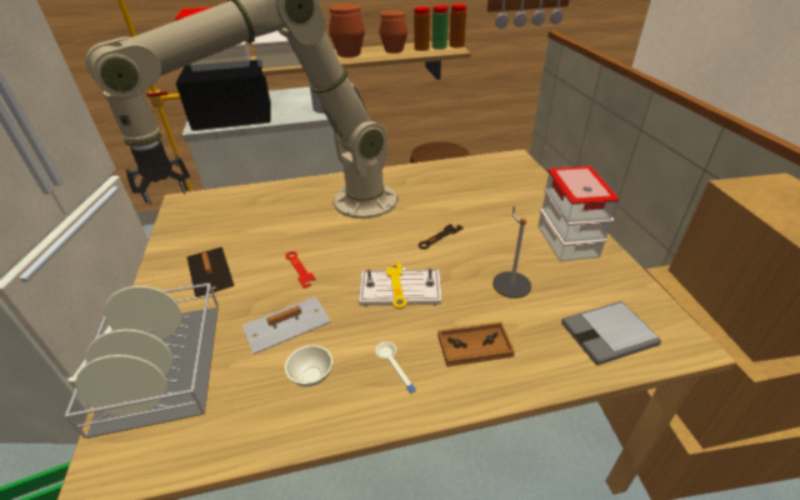

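View pics/2.png

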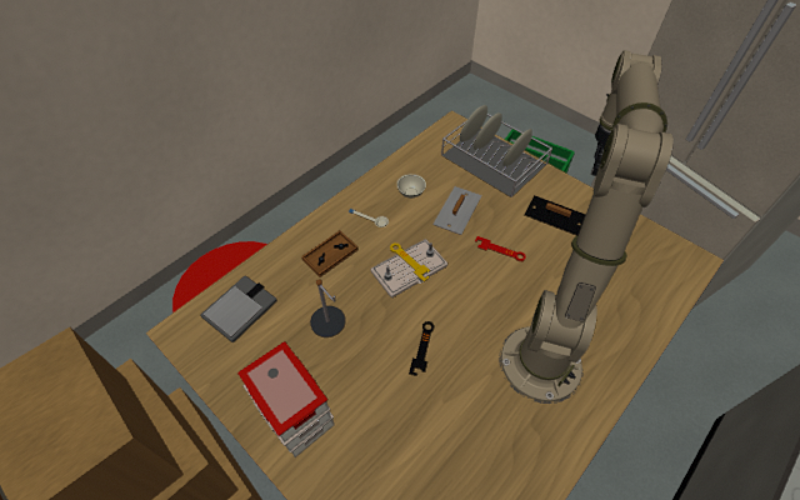

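Candidates in the 800-px scene view:
- **Openers:** yellow at (398,285) on the press, red at (300,268), black at (440,237).
- **Plates:** steel with wooden handle at (287,323), black at (209,270). There is also a grey box at (610,330), which isn't the plate.

I choose the yellow opener and the steel plate, and check both in close crops.

Run:
```python
from h import *
a=ld('scene')['pixels'];b=ld('side')['pixels']
cv2.imwrite('pics/3.png',cv2.resize(a[160:290,185:435],None,fx=3.2,fy=3.2,interpolation=cv2.INTER_CUBIC))
cv2.imwrite('pics/4.png',cv2.resize(b[140:275,240:400],None,fx=4.4,fy=4.4,interpolation=cv2.INTER_CUBIC))
```

```text
(no output)
```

View pics/3.png

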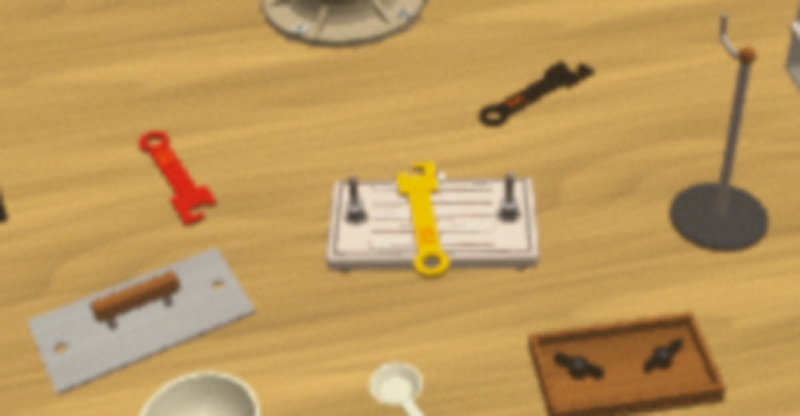

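View pics/4.png

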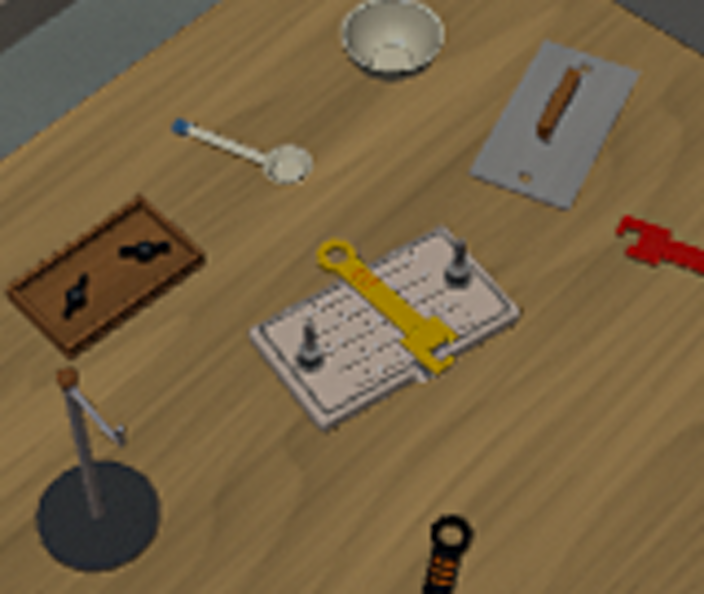

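Run:
```python
from h import *
a=ld('scene');b=ld('side')
A=lambda u,v:(a,(u/3.2+185,v/3.2+160)); B=lambda u,v:(b,(u/4.4+240,v/4.4+140))
P={'postR':((353,181),(459,243)),'postL':((510,178),(309,324)),'eye':((432,262),(336,254)),'h-':((61,347),(586,67)),'h+':((217,284),(525,177)),'handle':((136,294),(559,104)),'ball':((747,54),(67,377)),'tip':((724,18),(123,432)),'foot':((719,216),(98,515))}
for k,(u,v) in P.items():
    p=tri([A(*u),B(*v)]); print(k,p.round(1), (proj(a,p)[0]-A(*u)[1]).round(1))
print('eye z',atz(*A(432,262),45).round(),'jaw',atz(*A(424,172),45).round(), atz(*B(336,254),35).round(),atz(*B(440,350),35).round())
print('foot z0',atz(*A(719,216),2),atz(*B(98,515),2)) 
w=ld('wrist');p,o,s=pose();Rt=R.from_euler('xyz',o,degrees=True).as_matrix()
T=np.array(w['world_to_cam']);c=np.linalg.inv(T)
print('cam in tool',Rt.T@(c[:3,3]-p),(Rt.T@c[:3,:3]).round(2),w['camera_matrix'][0]);print(Rt.round(2))
```

```text
postR [491.3 -64.6  79. ] [-0.3 -0.1]
postL [530.  100.   80.3] [-0.4 -0.1]
eye [ 5.898e+02 -4.000e-01  3.540e+01] [-0.3 -0.1]
h- [ 582.6 -386.8    2.3] [-0.5 -0.2]
h+ [ 533.  -224.3    2. ] [-0.1 -0. ]
handle [ 556.2 -304.7   30.8] [-0. -0.]
ball [564.2 337.6 223. ] [-0.2 -0. ]
tip [495.1 342.4 222.4] [-0.5 -0.1]
foot [5.639e+02 3.381e+02 3.000e-01] [-0.3 -0.1]
eye z [600.  -1.  45.] jaw [457.  21.  45.] [590.  -2.  35.] [443.  14.  35.]
foot z0 [566.05346582 337.94588402   2.        ] [562.5202691  337.78034451   2.        ]
cam in tool [-142.33796461   -0.79609993  -74.76135938] [[ 0.   -0.29  0.96]
 [ 1.    0.   -0.  ]
 [-0.    0.96  0.29]] [314.45850882   0.         319.35771461]
[[-0.    0.37 -0.93]
 [ 0.   -0.93 -0.37]
 [-1.   -0.    0.  ]]
```

The crops confirm the yellow opener on the bed (eye at (432,262) in the scene crop) and the steel plate with wooden handle at (136,294). The stand's hook points toward the robot. I now plan the approach above the opener grip.

```bash
cat >> h.py <<'E'
def down(yaw):  # tool pointing down, tool z = -(object x at yaw)
    c,s=np.cos(np.radians(yaw)),np.sin(np.radians(yaw))
    X=np.array([0,0,-1.]);Y=np.array([s,-c,0]);return np.column_stack([X,Y,np.cross(X,Y)])
def plan(*wps,start=None):
    if start is None:
        p,o,s=pose();M=R.from_euler('xyz',o,degrees=True).as_matrix();print('at',p.round(1),np.round(o,1),'F',np.round(s['ft_force'],1),'w',round(s['gripper_width'],1),'t',s['clock'])
    else: p,M=start
    for q,N in wps:
        q=np.array(q,float);print('delta',(M.T@(q-p)).round(1),R.from_matrix(M.T@N).as_rotvec().round(3));p,M=q,N
E
python3 - <<'E'
from h import *
D=down(-6.4)
plan(((330,-370,225),D),((430,-160,215),D),((510,9,200),D))
E
```

```text
at [ 232.2 -579.9  230.5] [-88.4  89.9 113.5] F [ 0.5 -0.7 -1.4] w 85.6 t 0.15
delta [   5.7 -158.5 -168.8] [0.493 0.    0.001]
delta [  10.  -219.8  -76. ] [0. 0. 0.]
delta [  15.  -176.9  -60.7] [0. 0. 0.]
```

play_rows --deltas '[[[1, -32, -34, 0.1, 0, 0, 60], [2, -63, -68, 0.2, 0, 0, 60], [3, -95, -101, 0.3, 0, 0, 60], [5, -127, -135, 0.4, 0, 0, 60], [6, -158, -169, 0.493, 0, 0, 60]]]'

```text
clock: 0.65
position: [330.8, -368.7, 225.0]
tool_rot: [-43.8, 90.0, 129.5]
ft_force: [1.0, -0.4, -0.4]
gripper_width: 60.2
```

play_rows --deltas '[[[2, -44, -15, 0, 0, 0, 60], [4, -88, -30, 0, 0, 0, 60], [6, -132, -46, 0, 0, 0, 60], [8, -176, -61, 0, 0, 0, 60], [10, -220, -76, 0, 0, 0, 60]]]'

```text
clock: 1.15
position: [431.0, -158.8, 215.3]
tool_rot: [133.3, 90.0, -53.2]
ft_force: [0.6, 0.1, 0.5]
gripper_width: 60.2
```

play_rows --deltas '[[[3, -40, -14, 0, 0, 0, 45], [7, -85, -29, 0, 0, 0, 45], [11, -130, -45, 0, 0, 0, 45], [15, -170, -59, 0, 0, 0, 45], [15, -177, -61, 0, 0, 0, 45]]]'

```text
clock: 1.65
position: [511.7, 14.6, 199.7]
tool_rot: [-73.7, 89.8, 100.3]
ft_force: [-0.8, 1.1, 0.2]
gripper_width: 45.0
```

Run:
```python
from h import *
p,o,s=pose();print(p.round(1),np.round(o,1),s['gripper_width'],s['clock'])
d=grab('wrist','5.png')
```

```text
[511.7  14.6 199.7] [-73.7  89.8 100.3] 44.95937273409371 1.65
```

View pics/5.png

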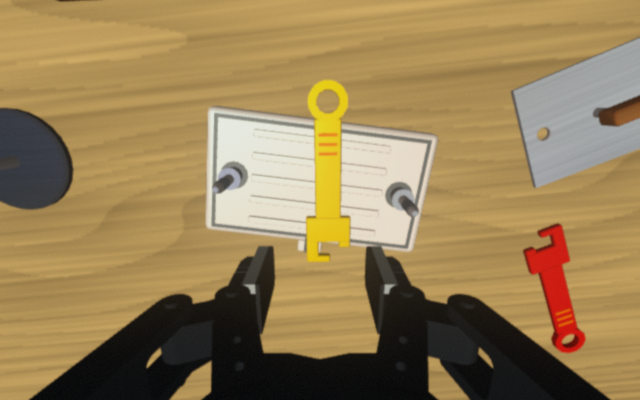

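Run:
```python
from h import *
d=ld('wrist')
e=atz(d,(327.5,100),36);h1=atz(d,(328,130),39);h2=atz(d,(328,212),39)
print(e,h1,h2,np.degrees(np.arctan2(*(h1-h2)[1::-1])),np.degrees(np.arctan2(*(e-h2)[1::-1])))
print('posts',atz(d,(216,188),88),atz(d,(413,211),88))
print('tcp pix',proj(d,[pose()[0]]))
u=(e-h2)[:2];yaw=np.degrees(np.arctan2(u[1],u[0]));u/=np.linalg.norm(u);g=e[:2]-80*u;print(yaw,g)
D=down(yaw)
plan(((g[0],g[1],70),D),((g[0],g[1],31),D))
```

```text
[5.90378899e+02 3.69680262e-01 3.60000000e+01] [563.53373222   2.54948614  39.        ] [482.37226144  10.33405197  39.        ] -5.478739107186907 -5.2710178106840075
posts [529.70327452 100.80283889  88.        ] [492.56855442 -62.19963228  88.        ]
tcp pix [[324.63831641 261.20588581]]
-5.2710178106840075 [510.71719491   7.71903255]
at [511.4  13.  199.8] [-61.1  89.9 112.8] F [-0.6  0.4  0.3] w 45.2 t 1.7
delta [129.8   5.6   0. ] [-0.014  0.001  0.002]
delta [39.  0.  0.] [0. 0. 0.]
```

play_rows --deltas '[[[35, 2, 0, -0.01, 0, 0, 45], [70, 4, 0, -0.014, 0, 0, 45], [105, 5.5, 0, -0.014, 0, 0, 45], [130, 5.5, 0, -0.014, 0, 0, 45], [130, 5.5, 0, -0.014, 0, 0, 45]]]'

```text
clock: 2.2
position: [507.3, 1.1, 66.9]
tool_rot: [9.0, 89.6, -176.7]
ft_force: [0.5, 0.1, 0.3]
gripper_width: 45.1
```

play_rows --deltas '[[[10, 0, 0, 0, 0, 0, 45], [20, 0, 0, 0, 0, 0, 45], [30, 0, 0, 0, 0, 0, 45], [36, 0, 0, 0, 0, 0, 45], [38, 0, 0, 0, 0, 0, 45]]]'

```text
clock: 2.7
position: [510.1, 3.0, 31.7]
tool_rot: [-0.5, 90.0, 173.9]
ft_force: [-1.2, -0.0, 0.4]
gripper_width: 45.0
```

Run:
```python
from h import *
p,o,s=pose();print(p,s['ft_force'],s['gripper_width'])
d=grab('wrist','6.png')
```

```text
[510.12370516   3.0092553   31.72243785] [-1.23165215 -0.01023101  0.35519649] 44.98712942078574
```

View pics/6.png

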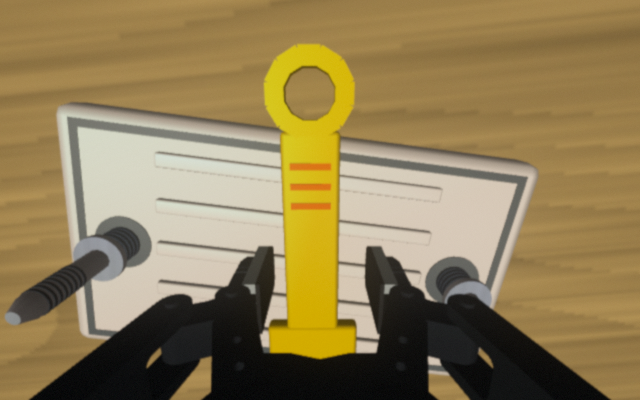

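The wrist view shows the opener axis at column 311 against a finger mid-line of 320. I shift 4.5 mm and close.

play_rows --deltas '[[[0, -4.5, 0, 0, 0, 0, 45], [0, -4.5, 0, 0, 0, 0, 35], [0, -4.5, 0, 0, 0, 0, 20], [0, -4.5, 0, 0, 0, 0, 20], [0, -4.5, 0, 0, 0, 0, 20]]]' --newtons 50

```text
clock: 3.25
position: [511.4, 7.9, 33.0]
tool_rot: [-157.3, 89.9, 17.1]
ft_force: [-1.2, 1.0, 6.4]
gripper_width: 24.1
```

play_rows --deltas '[[[0, 0, 0, 0, 0, 0, 20], [-5, 0, 0, 0, 0, 0, 20], [-30, 0, 0, 0, 0, 0, 20], [-65, 0, 0, 0, 0, 0, 20], [-100, 0, 0, 0, 0, 0, 20]]]'

```text
clock: 3.75
position: [510.2, 7.3, 133.3]
tool_rot: [-0.4, 89.9, 174.0]
ft_force: [-0.1, -0.3, 0.0]
gripper_width: 24.2
```

Run:
```python
from h import *
D=down(-4)
hold=np.array([510.1,7.5]); 
plan(((460,100,260),down(-5)),((415,250,275),D),((415,343,275),D))
grab('wrist','7.png')
```

```text
at [510.2   7.3 133.3] [ -0.4  89.9 174. ] F [-0.1 -0.3  0. ] w 24.2 t 3.75
delta [-126.7  -87.3   59.3] [-0.011  0.001  0.   ]
delta [ -15.  -145.5   57.9] [-0.017  0.     0.   ]
delta [  0.  -92.8   6.5] [0. 0. 0.]
```

View pics/7.png

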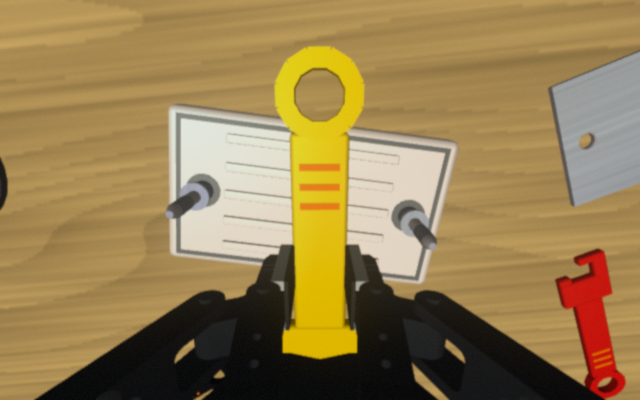

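The opener is gripped at 24 mm, with its eye at (319.5,94). I carry it to a standoff by the hook.

play_rows --deltas '[[[-30, -10, 7, 0, 0, 0, 20], [-60, -25, 17, 0, 0, 0, 20], [-90, -45, 30, 0, 0, 0, 20], [-115, -70, 47, 0, 0, 0, 20], [-127, -87, 59, -0.011, 0, 0, 20]]]'

```text
clock: 4.3
position: [460.5, 101.8, 261.7]
tool_rot: [-166.0, 89.8, 9.1]
ft_force: [0.4, 0.1, -0.2]
gripper_width: 24.6
```

play_rows --deltas '[[[-3, -30, 12, 0, 0, 0, 20], [-6, -60, 24, 0, 0, 0, 20], [-9, -90, 36, -0.01, 0, 0, 20], [-12, -118, 47, -0.017, 0, 0, 20], [-15, -145, 58, -0.017, 0, 0, 20]]]'

```text
clock: 4.8
position: [414.8, 250.2, 273.7]
tool_rot: [48.1, 90.0, -135.9]
ft_force: [-0.0, 0.1, -0.9]
gripper_width: 24.2
```

play_rows --deltas '[[[0, -25, 2, 0, 0, 0, 20], [0, -50, 4, 0, 0, 0, 20], [0, -75, 6, 0, 0, 0, 20], [0, -93, 6.5, 0, 0, 0, 20], [0, -93, 6.5, 0, 0, 0, 20]]]'

```text
clock: 5.3
position: [414.4, 344.7, 273.2]
tool_rot: [-11.1, 89.9, 165.1]
ft_force: [0.4, -0.0, -0.2]
gripper_width: 24.0
```

Run:
```python
from h import *
p,o,s=pose();print(p.round(1),np.round(o,1),s['gripper_width'],s['clock'])
d=grab('wrist');a=grab('scene')
x=d['pixels'];y=cv2.resize(a['pixels'][150:260,390:460],None,fx=3.6,fy=3.6,interpolation=cv2.INTER_CUBIC)
x=cv2.resize(x[:260,80:560],None,fx=1.1,fy=1.1,interpolation=cv2.INTER_CUBIC)
c=np.zeros((400,800,3),np.uint8);c[:x.shape[0],:x.shape[1]]=x;c[:y.shape[0],540:540+y.shape[1]]=y
cv2.imwrite('pics/8.png',c)
```

```text
[414.4 344.7 273.2] [-11.1  89.9 165.1] 23.968387889433224 5.3
```

View pics/8.png

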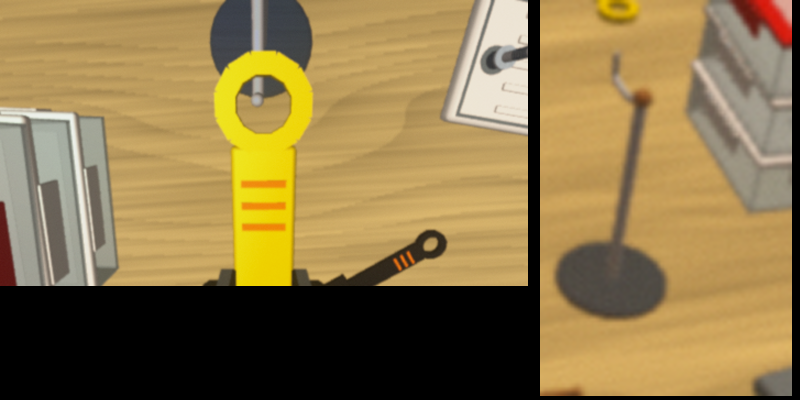

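Run:
```python
from h import *
d=ld('wrist');a=ld('scene');p,o,s=pose()
M=R.from_euler('xyz',o,degrees=True).as_matrix()
tip=atz(d,(314.5,90),229);eye=atz(d,(319.5,94),p[2]+2.5)
print('tip',tip,tri([(d,(314.5,90)),(a,(411.1,165.5))]),'eye',eye,'in tool',M.T@(eye-p), 'tip axis tool',M.T@(tip-p))
```

```text
tip [497.41329621 343.07595679 229.        ] [497.44414067 342.75225885 223.92770243] eye [493.55976328 340.51058194 275.94098359] in tool [ -2.597739    -3.6002787  -78.15078063] tip axis tool [ 44.33622081  -6.46768277 -81.87478582]
```

```bash
cat > hk.py <<'E'
from h import *
E=np.array([-2.6,-3.6,-78.2]);tip=np.array([497.4,343.1,0]);u=np.array([.997,-.075,0])
def wp(s,z,t):
    M=down(-4.3)@R.from_euler('y',-t,degrees=True).as_matrix()
    if t and (M[:,0]@u)<0: M=down(-4.3)@R.from_euler('y',t,degrees=True).as_matrix()
    return (tip+s*u+[0,0,z]-M@E,M)
E
python3 - <<'E'
from hk import *
W=[wp(-9,252,25),wp(9,211,25),wp(12,200,60),wp(12,196,60)]
for q,M in W: print(q.round(),M[:,0].round(2))
plan(*W)
print('box edge',atz(ld('wrist'),(190,150),217))
E
```

```text
[419. 345. 217.] [ 0.42 -0.03 -0.91]
[437. 344. 176.] [ 0.42 -0.03 -0.91]
[472. 341. 131.] [ 0.86 -0.06 -0.5 ]
[472. 341. 127.] [ 0.86 -0.06 -0.5 ]
at [415.3 342.3 273.4] [  36.6   89.9 -147.4] F [-0.3 -0.5 -1.3] w 24.2 t 5.4
delta [56.8 -3.4 -3.1] [0.006 0.438 0.   ]
delta [44.8  0.   1. ] [0. 0. 0.]
delta [ 55.6   0.  -13.7] [ 0.     0.611 -0.   ]
delta [2.  0.  3.5] [0. 0. 0.]
box edge [467.60581277 423.78750901 217.        ]
```

play_rows --deltas '[[[11, -1, -1, 0, 0.088, 0, 20], [22, -2, -2, 0, 0.176, 0, 20], [34, -3, -3, 0.006, 0.264, 0, 20], [46, -3.4, -3, 0.006, 0.352, 0, 20], [57, -3.4, -3, 0.006, 0.438, 0, 20]]]'

```text
clock: 5.9
position: [419.3, 344.3, 217.2]
tool_rot: [-179.8, 64.7, -4.3]
ft_force: [-0.3, -0.5, -0.7]
gripper_width: 23.8
```

Run:
```python
from hk import *
W=[wp(9,211,25)]+[wp(12,211-11*i/5,25+7*i) for i in range(1,6)]
plan(wp(-9,252,25),W[0]);
q0,M0=W[0]
for q,M in W[1:]: plan((q,M),start=(q0,M0))
d=grab('wrist');a=grab('side')
x=cv2.resize(d['pixels'][:230,160:480],None,fx=1.5,fy=1.5)
q=proj(a,[[497,343,215]])[0].astype(int);y=cv2.resize(a['pixels'][q[1]-45:q[1]+45,q[0]-35:q[0]+35],(300,386))
c=np.zeros((400,800,3),np.uint8);c[:345,:480]=x;c[:386,490:790]=y;cv2.imwrite('pics/9.png',c)
```

```text
at [419.3 344.3 217.2] [-179.8   64.7   -4.3] F [-0.3 -0.5 -0.7] w 23.8 t 5.9
delta [ 0.2 -1.   0.9] [-0.002 -0.006  0.   ]
delta [44.8  0.   1. ] [0. 0. 0.]
delta [12.8  0.  -2.7] [ 0.     0.122 -0.   ]
delta [24.1  0.  -3.8] [ 0.     0.244 -0.   ]
delta [35.1  0.  -6.1] [ 0.     0.367 -0.   ]
delta [45.7  0.  -9.4] [ 0.     0.489 -0.   ]
delta [ 55.6   0.  -13.7] [ 0.     0.611 -0.   ]
```

View pics/9.png

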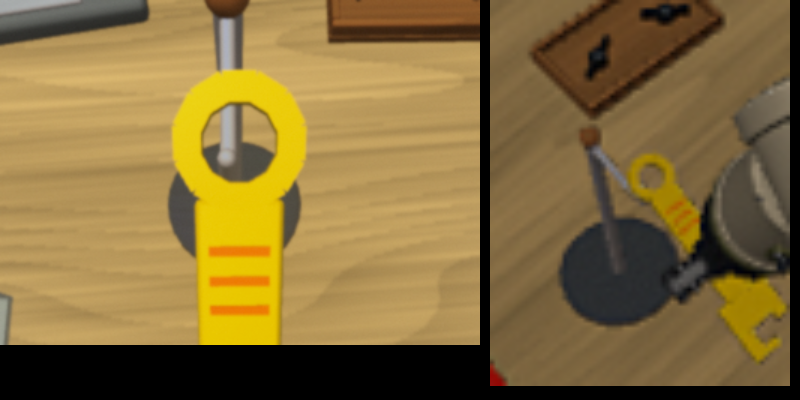

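Run:
```python
from hk import *
d=ld('wrist');p,o,s=pose();M=R.from_euler('xyz',o,degrees=True).as_matrix()
def atx(uv,x):
    o_,v=ray(d,uv);o_=M.T@(o_-p);v=M.T@v;return o_+v*(x-o_[0])/v[0]
print(atx((319.7,94),-2.6))
t=atz(d,(311.3,105.3),229);print(t,M.T@(t-p))
for x in(15,20,25):print(atx((311.3,105.3),x),p+M@atx((311.3,105.3),x))
```

```text
[ -2.6         -0.92580161 -82.73032744]
[496.55399837 343.52715597 229.        ] [ 21.33605083  -5.19732636 -78.35086743]
[ 15.          -5.02283252 -78.30449315] [493.82050728 343.5716248  234.71875754]
[ 20.          -5.16053173 -78.34108872] [495.977601   343.53653289 230.20588533]
[ 25.          -5.29823094 -78.37768429] [498.13469472 343.50144097 225.69301312]
```

play_rows --deltas '[[[3, -4.3, 4, 0, 0, 0, 20], [13, -4.3, 4.2, 0, 0, 0, 20], [24, -4.3, 4.5, 0, 0, 0, 20], [35, -4.3, 4.8, 0, 0, 0, 20], [45, -4.3, 5, 0, 0, 0, 20]]]'

```text
clock: 6.5
position: [434.5, 348.3, 173.1]
tool_rot: [-179.9, 65.0, -4.3]
ft_force: [-0.1, 0.7, -0.4]
gripper_width: 24.0
```

Run:
```python
from hk import *
plan(wp(9,211,25))
d=grab('wrist');a=grab('scene')
x=cv2.resize(d['pixels'][:230,160:480],None,fx=1.5,fy=1.5)
q=proj(a,[[497,343,215]])[0].astype(int);y=cv2.resize(a['pixels'][q[1]-45:q[1]+45,q[0]-35:q[0]+35],(300,386))
c=np.zeros((400,800,3),np.uint8);c[:345,:480]=x;c[:386,490:790]=y;cv2.imwrite('pics/10.png',c)
```

```text
at [434.5 348.3 173.1] [-179.9   65.    -4.3] F [-0.1  0.7 -0.4] w 24.0 t 6.5
delta [-1.3  4.1 -3.2] [-0.002 -0.    -0.   ]
```

View pics/10.png

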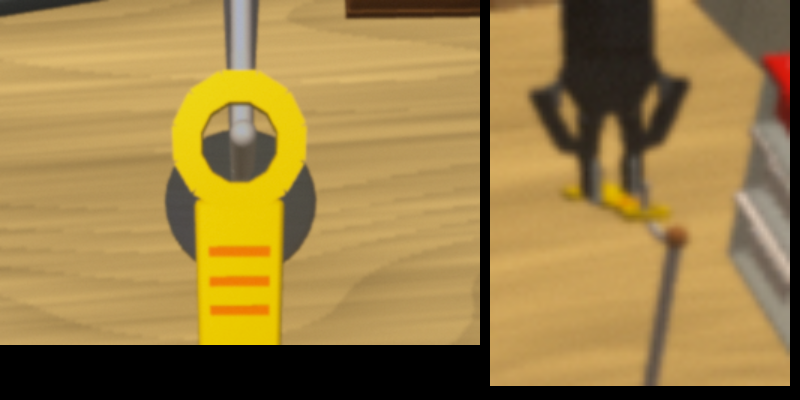

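The tip shows through the eye at (241,130), centred and with no contact force. I now tilt the opener around the bend.

play_rows --deltas '[[[12.5, 0, -2.5, 0, 0.122, 0, 20], [24, 0, -4, 0, 0.244, 0, 20], [35, 0, -6, 0, 0.366, 0, 20], [45.5, 0, -9.5, 0, 0.489, 0, 20], [55, 0, -13.5, 0, 0.611, 0, 20]]]'

```text
clock: 7.1
position: [449.3, 344.8, 125.8]
tool_rot: [174.1, 61.4, -9.6]
ft_force: [12.0, 3.0, 17.2]
gripper_width: 23.8
```

play_rows --deltas '[[[0, 0, 0, 0, 0, 0, 20], [0, 0, 0, 0, 0, 0, 20], [0, 0, 0, 0, 0, 0, 20], [0, 0, 0, 0, 0, 0, 20], [0, 0, 0, 0, 0, 0, 20]]]'

```text
clock: 7.6
position: [448.9, 343.5, 125.4]
tool_rot: [173.9, 61.5, -9.9]
ft_force: [5.2, -2.9, 8.1]
gripper_width: 23.9
```

Run:
```python
from hk import *
plan(wp(12,200,60));p,o,s=pose();M=R.from_euler('xyz',o,degrees=True).as_matrix()
print('eye',p+M@np.array([-2.6,-1,-80]))
d=grab('wrist');hsv=cv2.cvtColor(d['pixels'],cv2.COLOR_BGR2HSV)
```

```text
at [448.9 343.5 125.4] [173.9  61.5  -9.9] F [ 5.2 -2.9  8.1] w 23.9 t 7.6
delta [  6.3   0.6 -23.4] [ 0.033  0.553 -0.039]
eye [518.09663128 341.14043532 165.51436567]
```

Run:
```python
from hk import *
print(np.round(r.observe()['qpos'],1))
d=ld('wrist');a=grab('scene');b=grab('side')
x=cv2.resize(d['pixels'][:,120:520],(400,400))
def cr(a,w,h,sz):
    q=proj(a,[[480,343,170]])[0].astype(int);return cv2.resize(a['pixels'][q[1]-h:q[1]+h,q[0]-w:q[0]+w],sz,interpolation=cv2.INTER_CUBIC)
c=np.hstack([x,cr(a,35,70,(200,400)),cr(b,35,70,(200,400))]);cv2.imwrite('pics/11.png',c)
```

```text
[ -63.8   10.4    7.5  113.9   33.5   48.8 -171.2]
```

View pics/11.png

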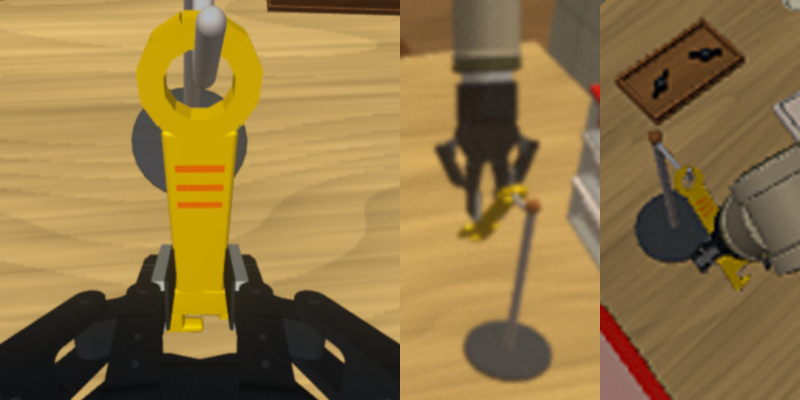

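The tip stands well clear through the eye, and the opener has pivoted in the grip onto the stem. The last joint is near its limit, so I don't tilt further. I ease up 2 mm, release and back out.

play_rows --deltas '[[[-1, 0, 0, 0, 0, 0, 20], [-2, 0, 0, 0, 0, 0, 20], [-2, 0, 0, 0, 0, 0, 30], [-2, 0, 0, 0, 0, 0, 45], [-2, 0, 0, 0, 0, 0, 60]]]'

```text
clock: 8.25
position: [445.0, 343.6, 124.2]
tool_rot: [173.5, 61.8, -10.1]
ft_force: [-0.3, 0.4, 0.2]
gripper_width: 58.4
```

play_rows --deltas '[[[0, 0, 0, 0, 0, 0, 75], [0, 0, 0, 0, 0, 0, 75], [-5, 0, 0, 0, 0, 0, 75], [-15, 0, 0, 0, 0, 0, 75], [-30, 0, 0, 0, 0, 0, 75]]]'

```text
clock: 8.75
position: [431.0, 345.5, 151.2]
tool_rot: [173.4, 61.8, -10.2]
ft_force: [0.4, -0.6, -0.3]
gripper_width: 75.1
```

```bash
cat >> h.py <<'E'
def yel(d,lo=(20,150,60),hi=(35,255,255)):
    h=cv2.cvtColor(np.ascontiguousarray(d['pixels']),cv2.COLOR_BGR2HSV);m=cv2.inRange(h,lo,hi)
    n,l,st,c=cv2.connectedComponentsWithStats(m);i=1+st[1:,4].argmax();return c[i],st[i]
E
python3 - <<'E'
from h import *
a=grab('scene');b=grab('side');w=grab('wrist')
for d in(a,b,w):print(yel(d))
print('centroid',tri([(a,yel(a)[0]),(b,yel(b)[0])]))
p,o,s=pose();print(p,np.round(s['qpos'],1),s['ft_force'])
for z in(190,110,40):print(proj(a,[[507,343,z]]),proj(b,[[507,343,z]]))
E
```

```text
(array([409.18910256, 191.66666667]), array([402, 171,  16,  42, 312], dtype=int32))
(array([262.98830409, 246.39766082]), array([258, 233,  12,  27, 171], dtype=int32))
(array([321.91385281,  60.24574315]), array([ 282,    0,   91,  143, 6930], dtype=int32))
centroid [526.07975142 341.06146832 133.32819351]
[431.33445059 347.02309873 152.26582395] [ -65.     7.5    6.5  113.2   32.4   52.9 -170.6] [ 0.544113   -0.11098102 -0.02259282]
[[411.13756247 175.3558137 ]] [[265.99638647 241.30719904]]
[[408.16648099 193.96940749]] [[268.24290917 252.72180765]]
[[405.75047088 209.10552235]] [[270.05280933 261.91793191]]
```

Run:
```python
from h import *
D=lambda A:down(A+90)
plan(((415,290,275),down(-4.3)),((470,110,290),D(-62)),((520,-100,280),D(-22)),((553,-300,200),D(17)))
```

```text
at [431.3 347.  152.3] [173.8  61.7  -9.8] F [ 0.5 -0.1 -0. ] w 74.8 t 8.9
delta [-111.1   64.3  -45.9] [ 0.012 -0.491 -0.05 ]
delta [-15.  175.4 -68.3] [-0.564  0.     0.   ]
delta [ 10.  208.9  54.4] [-0.698  0.     0.   ]
delta [ 80.  105.5 173.1] [-0.681  0.     0.   ]
```

play_rows --deltas '[[[-35, 0, 0, 0, 0, 0, 75], [-65, 10, -10, 0, -0.12, -0.01, 75], [-85, 25, -20, 0, -0.25, -0.02, 75], [-100, 45, -33, 0, -0.37, -0.04, 75], [-111, 64, -46, 0.012, -0.49, -0.05, 75]]]'

```text
clock: 9.4
position: [415.6, 289.5, 276.1]
tool_rot: [-50.6, 89.8, 125.1]
ft_force: [0.7, 0.5, -0.4]
gripper_width: 75.0
```

play_rows --deltas '[[[-3, 35, -14, -0.11, 0, 0, 75], [-6, 70, -27, -0.22, 0, 0, 75], [-9, 105, -41, -0.34, 0, 0, 75], [-12, 140, -55, -0.45, 0, 0, 75], [-15, 175, -68, -0.564, 0, 0, 75]]]'

```text
clock: 9.9
position: [470.1, 107.9, 289.0]
tool_rot: [64.3, 89.8, -87.6]
ft_force: [-0.2, -0.9, 0.4]
gripper_width: 75.1
```

play_rows --deltas '[[[2, 42, 11, -0.14, 0, 0, 75], [4, 84, 22, -0.28, 0, 0, 75], [6, 126, 33, -0.42, 0, 0, 75], [8, 168, 44, -0.56, 0, 0, 75], [10, 209, 54, -0.698, 0, 0, 75]]]'

```text
clock: 10.4
position: [517.7, -90.4, 280.0]
tool_rot: [27.7, 89.9, -87.8]
ft_force: [0.6, 0.2, 0.8]
gripper_width: 75.4
```

Run:
```python
from h import *
D=lambda A:down(A+90)
plan(((553,-300,200),D(17)));print(np.round(r.observe()['qpos'],1))
a=grab('scene');b=grab('side')
print('centroid',yel(a),yel(b),tri([(a,yel(a)[0]),(b,yel(b)[0])]))
```

```text
at [517.7 -90.4 280. ] [ 27.7  89.9 -87.8] F [0.6 0.2 0.8] w 75.4 t 10.4
delta [ 80.5 122.  173.8] [-0.742  0.003 -0.   ]
[-23.3   8.9  33.9  90.6  -4.8  82.  -14.5]
centroid (array([408.81818182, 192.16477273]), array([400, 170,  18,  44, 352], dtype=int32)) (array([264.94954128, 248.22018349]), array([258, 233,  16,  30, 218], dtype=int32)) [519.59821413 341.10740607 126.87404694]
```

play_rows --deltas '[[[16, 24, 35, -0.14, 0, 0, 75], [32, 48, 70, -0.28, 0, 0, 75], [48, 72, 105, -0.43, 0, 0, 75], [64, 97, 140, -0.58, 0, 0, 60], [80, 122, 174, -0.73, 0, 0, 50]]]'

```text
clock: 11.0
position: [551.4, -294.1, 201.9]
tool_rot: [-12.4, 89.9, -89.4]
ft_force: [0.9, 1.1, 1.1]
gripper_width: 49.9
```

play_rows --deltas '[[[0, 0, 0, 0, 0, 0, 50], [0, 0, 0, 0, 0, 0, 50], [0, 0, 0, 0, 0, 0, 50], [0, 0, 0, 0, 0, 0, 50], [0, 0, 0, 0, 0, 0, 50]]]'

```text
clock: 11.5
position: [551.7, -291.6, 203.6]
tool_rot: [20.6, 89.9, -56.6]
ft_force: [-0.1, -0.2, -0.1]
gripper_width: 50.0
```

Run:
```python
from h import *
D=lambda A:down(A+90)
d=grab('wrist','12a.png')
p,o,s=pose();print(p.round(1),o)
# plate model projected, expected
c,s_=np.cos(np.radians(17)),np.sin(np.radians(17));X=np.array([c,s_,0]);Y=np.array([-s_,c,0])
C=np.array([557.8,-305.5,0])
for n,q in dict(hL=C+85*Y+[0,0,5],hR=C-85*Y+[0,0,5],h1=C+45*Y+[0,0,44],h2=C-45*Y+[0,0,44],c1=C+55*X+105*Y+[0,0,5],c2=C-55*X+105*Y+[0,0,5]).items(): print(n,proj(d,[q]).round(1))
# wood handle segmentation + grey plate
h=cv2.cvtColor(d['pixels'],cv2.COLOR_BGR2HSV)
m=cv2.inRange(h,(0,0,90),(179,45,255));n,l,st,cc=cv2.connectedComponentsWithStats(m)
for i in range(1,n):
    if st[i,4]>800: print('grey',st[i],cc[i])
```

```text
[ 551.6 -291.8  203.6] [ 18.53040615  89.85114696 -58.70285533]
hL [[315.6 111.6]]
hR [[326.4 258.7]]
h1 [[318.3 155.5]]
h2 [[324.7 241.5]]
c1 [[367.9  87.1]]
c2 [[260.8  95.4]]
grey [  263    86   111   190 16461] [322.06354413 176.94854505]
grey [ 463  133  113  107 8202] [515.87917581 189.60107291]
grey [ 256  320  126   38 2774] [308.43835616 341.185292  ]
```

Run:
```python
from h import *
d=ld('wrist');h=cv2.cvtColor(d['pixels'],cv2.COLOR_BGR2HSV)
m=cv2.inRange(h,(0,0,90),(179,45,255));n,l,st,cc=cv2.connectedComponentsWithStats(m)
i=[i for i in range(1,n) if st[i,0]==263][0];g=(l==i).astype(np.uint8)
hull=cv2.convexHull(cv2.findNonZero(g));f=np.zeros_like(g);cv2.fillConvexPoly(f,hull,1)
n,l,st,cc=cv2.connectedComponentsWithStats(((f==1)&(g==0)).astype(np.uint8))
for i in range(1,n):
    if st[i,4]>25: print('hole/handle',st[i],cc[i].round(1))
print(cv2.approxPolyDP(hull,6,True)[:,0].tolist())
# plate edges: left/right midline fit at rows
for v in(100,110,120,130):
    x=np.flatnonzero(g[v]);print(v,atz(d,(x.min(),v),5)[:2].round(1),atz(d,(x.max()+1,v),5)[:2].round(1))
cv2.imwrite('pics/12b.png',cv2.resize(d['pixels'][70:290,220:420],None,fx=2.7,fy=2.7))
```

```text
hole/handle [311 104  13  13 134] [316.8 110.1]
hole/handle [ 313  152   21   88 1314] [322.8 195.1]
hole/handle [323 253  11   9  80] [327.9 256.8]
[[370, 269], [285, 274], [263, 95], [369, 87]]
100 [ 477.5 -225.1] [ 585.1 -200.6]
110 [ 480.2 -234.6] [ 587.8 -210.1]
120 [ 484.  -244.1] [ 591.5 -219.6]
130 [ 486.8 -254. ] [ 594.2 -229.5]
```

Run:
```python
from h import *
D=lambda A:down(A+90)
d=ld('wrist')
hL=atz(d,(317.3,110.5),4);hR=atz(d,(328.3,257.5),4);hd=(atz(d,(320,154),44)+atz(d,(326,239),44))/2
C=(hL+hR)/2;v=hL-hR;yaw=np.degrees(np.arctan2(-v[0],v[1]));print(hL,hR,np.linalg.norm(v),C,yaw,hd)
p=C[:2]
plan(((p[0],p[1],80),D(yaw)),((p[0],p[1],16),D(yaw)))
```

```text
[ 534.40106856 -222.79155788    4.        ] [ 584.59764697 -385.24527509    4.        ] 170.03207556252215 [ 559.49935777 -304.01841648    4.        ] 17.170627389520803 [ 558.76476031 -303.12931916   44.        ]
at [ 551.6 -291.8  203.6] [ 18.5  89.9 -58.7] F [ 0.1  0.2 -0.2] w 50.0 t 11.55
delta [123.6   4.9  13.4] [-0.077  0.002 -0.001]
delta [64.  0.  0.] [0. 0. 0.]
```

play_rows --deltas '[[[25, 2, 5, -0.04, 0, 0, 50], [60, 5, 13, -0.077, 0, 0, 50], [95, 5, 13.4, -0.077, 0, 0, 50], [120, 5, 13.4, -0.077, 0, 0, 50], [123, 5, 13.4, -0.077, 0, 0, 50]]]'

```text
clock: 12.05
position: [557.2, -303.3, 76.5]
tool_rot: [-110.6, 89.7, 176.5]
ft_force: [-0.0, -0.0, -0.7]
gripper_width: 49.8
```

play_rows --deltas '[[[0, 0, 0, 0, 0, 0, 50], [0, 0, 0, 0, 0, 0, 50], [0, 0, 0, 0, 0, 0, 50], [0, 0, 0, 0, 0, 0, 50], [0, 0, 0, 0, 0, 0, 50]]]'

```text
clock: 12.55
position: [559.2, -305.5, 80.8]
tool_rot: [8.6, 89.8, -64.3]
ft_force: [-0.2, -0.0, 0.1]
gripper_width: 50.1
```

Run:
```python
from h import *
D=lambda A:down(A+90)
plan(((559.5,-304,16),D(17.17)))
```

```text
at [ 559.2 -305.5   80.8] [  8.6  89.8 -64.3] F [-0.2 -0.   0.1] w 50.1 t 12.55
delta [64.8  0.7 -1.5] [-0.001  0.003 -0.   ]
```

play_rows --deltas '[[[15, 0.5, -1, 0, 0, 0, 50], [32, 0.5, -1.5, 0, 0, 0, 50], [48, 0.5, -1.5, 0, 0, 0, 50], [60, 0.5, -1.5, 0, 0, 0, 50], [64, 0.5, -1.5, 0, 0, 0, 50]]]'

```text
clock: 13.05
position: [557.7, -303.3, 13.6]
tool_rot: [-84.2, 89.8, -157.1]
ft_force: [0.2, 0.3, 0.4]
gripper_width: 50.2
```

play_rows --deltas '[[[0, 0, 0, 0, 0, 0, 50], [0, 0, 0, 0, 0, 0, 35], [0, 0, 0, 0, 0, 0, 20], [0, 0, 0, 0, 0, 0, 10], [0, 0, 0, 0, 0, 0, 10]]]' --newtons 110

```text
clock: 13.55
position: [559.4, -304.3, 17.1]
tool_rot: [10.3, 89.8, -62.6]
ft_force: [-2.6, 0.6, 5.5]
gripper_width: 14.2
```

play_rows --deltas '[[[0, 0, 0, 0, 0, 0, 10], [0, 0, 0, 0, 0, 0, 10], [-5, 0, 0, 0, 0, 0, 10], [-20, 0, 0, 0, 0, 0, 10], [-40, 0, 0, 0, 0, 0, 10]]]'

```text
clock: 14.05
position: [557.9, -303.0, 55.7]
tool_rot: [-83.6, 89.8, -156.5]
ft_force: [-0.0, 0.7, -4.8]
gripper_width: 14.4
```

play_rows --deltas '[[[-40, 0, 0, 0, 0, 0, 10], [-80, 0, 0, 0, 0, 0, 10], [-120, 0, 0, 0, 0, 0, 10], [-135, 0, 0, 0, 0, 0, 10], [-135, 0, 0, 0, 0, 0, 10]]]'

```text
clock: 14.55
position: [559.9, -304.2, 193.6]
tool_rot: [30.9, 89.6, -42.1]
ft_force: [0.3, -0.4, -5.2]
gripper_width: 13.8
```

Run:
```python
from h import *
D=lambda A:down(A+90)
plan(((530,-140,190),D(0)),((511,19,190),D(-12.8)))
```

```text
at [ 559.9 -304.2  193.6] [ 30.9  89.6 -42.1] F [ 0.3 -0.4 -5.2] w 13.8 t 14.55
delta [   2.8   19.7 -165.8] [ 0.298  0.005 -0.004]
delta [   0.  -19. -159.] [0.223 0.    0.   ]
```

play_rows --deltas '[[[0, 4, -30, 0.06, 0, 0, 10], [0, 8, -65, 0.12, 0, 0, 10], [0, 12, -100, 0.18, 0, 0, 10], [0, 16, -135, 0.24, 0, 0, 10], [0, 20, -166, 0.298, 0, 0, 10]]]'

```text
clock: 15.05
position: [527.3, -136.4, 187.5]
tool_rot: [-72.5, 89.7, -162.5]
ft_force: [-0.4, 0.2, -4.3]
gripper_width: 14.0
```

play_rows --deltas '[[[0, -4, -35, 0.05, 0, 0, 10], [0, -8, -70, 0.1, 0, 0, 10], [0, -12, -105, 0.15, 0, 0, 10], [0, -16, -140, 0.2, 0, 0, 10], [0, -19, -159, 0.223, 0, 0, 10]]]'

```text
clock: 15.55
position: [508.1, 24.0, 187.3]
tool_rot: [-52.4, 89.7, -155.1]
ft_force: [0.4, 0.9, -4.7]
gripper_width: 14.2
```

play_rows --deltas '[[[0, 0, 0, 0, 0, 0, 10], [0, 0, 0, 0, 0, 0, 10], [0, 0, 0, 0, 0, 0, 10], [0, 0, 0, 0, 0, 0, 10], [0, 0, 0, 0, 0, 0, 10]]]'

```text
clock: 16.05
position: [510.1, 19.1, 189.9]
tool_rot: [8.0, 89.8, -94.9]
ft_force: [0.2, -0.0, -4.8]
gripper_width: 14.2
```

Run:
```python
from h import *
D=lambda A:down(A+90)
d=grab('wrist','14.png');a=grab('scene','14s.png');b=grab('side','14d.png')
plan(((511,19,190),D(-12.8)))
p,o,s=pose()
c,s_=np.cos(np.radians(-12.8)),np.sin(np.radians(-12.8));Y=np.array([-s_,c,0])
z=p[2]-16
for k in(1,-1):
  q=np.array([p[0],p[1],0])+k*85*Y
  for dd in(d,a,b):print(k,'hole',proj(dd,[q+[0,0,z+5]]).round(1),'post',proj(dd,[np.array([511.1,19.2,88])+k*85*Y]).round(1))
```

```text
at [510.2  19.7 190.2] [ 15.9  89.9 -86.9] F [ 0.6 -0.3 -4.6] w 14.1 t 16.2
delta [0.2 0.9 0.5] [-0.     0.002 -0.001]
1 hole [[319.1  82.7]] post [[320.6  91.8]]
1 hole [[345.1 192.3]] post [[344.5 213.7]]
1 hole [[309.2 199.4]] post [[309.5 213. ]]
-1 hole [[319.2 378.1]] post [[320.5 293.7]]
-1 hole [[293.3 193.3]] post [[295.2 214.6]]
-1 hole [[345.2 180. ]] post [[343.9 194. ]]
```

play_rows --deltas '[[[15, 0.5, 0, 0, 0, 0, 10], [30, 0.5, 0.5, 0, 0, 0, 10], [50, 0.5, 0.5, 0, 0, 0, 10], [65, 0.5, 0.5, 0, 0, 0, 10], [70, 0.5, 0.5, 0, 0, 0, 10]]]'

```text
clock: 16.7
position: [509.6, 19.2, 118.7]
tool_rot: [-26.5, 89.8, -129.2]
ft_force: [-0.4, 0.0, -4.3]
gripper_width: 13.5
```

play_rows --deltas '[[[0, 0, 0, 0, 0, 0, 10], [0, 0, 0, 0, 0, 0, 10], [0, 0, 0, 0, 0, 0, 10], [0, 0, 0, 0, 0, 0, 10], [0, 0, 0, 0, 0, 0, 10]]]'

```text
clock: 17.2
position: [510.8, 19.4, 120.7]
tool_rot: [37.1, 89.9, -65.7]
ft_force: [-0.5, 0.1, -4.5]
gripper_width: 14.3
```

Run:
```python
from h import *
d=grab('wrist');a=grab('scene');b=grab('side');p,o,s=pose();print(p,o,s['ft_force'])
c,s_=np.cos(np.radians(-12.8)),np.sin(np.radians(-12.8));Y=np.array([-s_,c,0])
q=np.array([p[0],p[1],p[2]-12])
qL=proj(d,[q+85*Y])[0];print('hL pred',qL)
x0,y0=int(qL[0])-40,max(int(qL[1])-40,0)
def cr(I,x,y,w,h,sz):return cv2.resize(I['pixels'][y:y+h,x:x+w],sz,interpolation=cv2.INTER_CUBIC)
A=[cr(d,x0,y0,80,80,(400,400))]
m=proj(a,[q])[0].astype(int);n=proj(b,[q])[0].astype(int)
print('origins',x0,y0,m,n)
A.append(cr(a,m[0]-40,m[1]-25,80,80,(400,400)))
top=np.hstack(A);bot=cr(a,m[0]-40,m[1]-12,80,20,(800,200))
cv2.imwrite('pics/15.png',np.vstack([top,bot]))
```

```text
[510.59846149  19.35776218 120.33153137] [ 20.28594889  89.86899856 -82.47560336] [ 0.04593445  0.19982812 -3.83778678]
hL pred [318.97472344  84.42178985]
origins 278 44 [319 209] [327 200]
```

View pics/15.png

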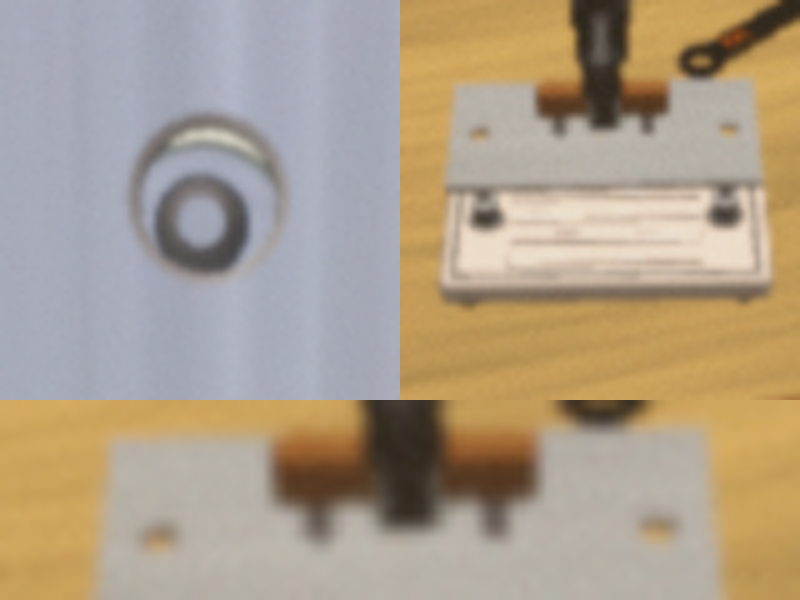

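Run:
```python
from h import *
d=ld('wrist');p,o,s=pose();M=R.from_euler('xyz',o,degrees=True).as_matrix()
print(p,s['clock'])
z=p[2]-17+4
h=atz(d,(319.6,83),z);t=atz(d,(318,88.2),88);print(h,t,'shift world',t-h,'tool',M.T@(t-h))
# check right hole from scene against model: hole and post expected
a=ld('scene')
hR=atz(a,(319-40+158/10,209-12+135/10),z+1);hL=atz(a,(319-40+658/10,209-12+125/10),z+1);v=hL-hR
print('scene holes',hR,hL,np.linalg.norm(v),np.degrees(np.arctan2(-v[0],v[1])),(hL+hR)/2)
wR=atz(a,(319-40+(485-400)/5,209-25+215/5),40);wL=atz(a,(319-40+(725-400)/5,209-25+213/5),40);v=wL-wR
print('washer',wR,wL,np.linalg.norm(v),np.degrees(np.arctan2(-v[0],v[1])),(wL+wR)/2)
```

```text
[510.59846149  19.35776218 120.33153137] 17.35
[529.86191952 102.84607525 107.33153137] [528.77616416 101.78462286  88.        ] shift world [ -1.08575535  -1.06145239 -19.33153137] tool [19.33356178 -0.83979137  1.23360871]
scene holes [494.60664011 -63.88735499 108.33153137] [531.96024557 102.05303066 108.33153137] 170.09263190623602 -12.6859764210629 [513.28344284  19.08283784 108.33153137]
washer [502.76170316 -65.81551622  40.        ] [542.39655864  97.42793538  40.        ] 167.98614900923448 -13.647110445288941 [522.5791309   15.80620958  40.        ]
```

Through the left hole (centre (208,195) in the crop) the post top appears at (200,221), about 1 mm off after the parallax correction. I shift by that and lower over the posts, watching the force.

play_rows --deltas '[[[2, -0.8, 1.2, 0, 0, 0, 10], [8, -0.8, 1.2, 0, 0, 0, 10], [14, -0.8, 1.2, 0, 0, 0, 10], [20, -0.8, 1.2, 0, 0, 0, 10], [24, -0.8, 1.2, 0, 0, 0, 10]]]'

```text
clock: 17.85
position: [509.1, 18.3, 95.2]
tool_rot: [-8.7, 89.8, -111.5]
ft_force: [-1.4, -0.5, -4.2]
gripper_width: 14.4
```

play_rows --deltas '[[[1, 0, 0, 0, 0, 0, 10], [2, 0, 0, 0, 0, 0, 10], [3, 0, 0, 0, 0, 0, 10], [4, 0, 0, 0, 0, 0, 10], [5, 0, 0, 0, 0, 0, 10]]]'

```text
clock: 18.35
position: [509.6, 18.3, 91.2]
tool_rot: [22.1, 89.9, -80.6]
ft_force: [0.7, -0.7, -4.4]
gripper_width: 14.4
```

play_rows --deltas '[[[5, 0, 0, 0, 0, 0, 10], [10, 0, 0, 0, 0, 0, 10], [15, 0, 0, 0, 0, 0, 10], [20, 0, 0, 0, 0, 0, 10], [24, 0, 0, 0, 0, 0, 10]]]'

```text
clock: 18.85
position: [509.3, 18.2, 66.5]
tool_rot: [1.8, 89.9, -101.0]
ft_force: [-1.0, 1.2, -4.8]
gripper_width: 14.2
```

play_rows --deltas '[[[2, 0, 0, 0, 0, 0, 10], [5, 0, 0, 0, 0, 0, 10], [8, 0, 0, 0, 0, 0, 10], [10, 0, 0, 0, 0, 0, 10], [12, 0, 0, 0, 0, 0, 10]]]'

```text
clock: 19.35
position: [509.6, 18.2, 55.5]
tool_rot: [20.1, 89.9, -82.7]
ft_force: [-5.1, -0.0, 5.6]
gripper_width: 14.0
```

play_rows --deltas '[[[2, 0, 0, 0, 0, 0, 10], [4, 0, 0, 0, 0, 0, 10], [5, 0, 0, 0, 0, 0, 10], [6, 0, 0, 0, 0, 0, 10], [7, 0, 0, 0, 0, 0, 10]]]' --newtons 120

```text
clock: 19.85
position: [509.6, 18.2, 48.8]
tool_rot: [22.7, 89.9, -80.1]
ft_force: [-6.8, -0.9, 11.2]
gripper_width: 14.0
```

play_rows --deltas '[[[0.5, 0, 0, 0, 0, 0, 10], [1, 0, 0, 0, 0, 0, 10], [1, 0, 0, 0, 0, 0, 10], [1, 0, 0, 0, 0, 0, 10], [1, 0, 0, 0, 0, 0, 10]]]'

```text
clock: 20.35
position: [509.6, 18.2, 48.1]
tool_rot: [22.8, 89.9, -80.0]
ft_force: [-7.5, -0.1, 12.2]
gripper_width: 14.0
```

play_rows --deltas '[[[0, -0.4, 0, 0, 0, 0, 10], [0.4, -0.8, 0, 0, 0, 0, 10], [0.8, -0.8, 0, 0, 0, 0, 10], [1.2, -0.8, 0, 0, 0, 0, 10], [1.5, -0.8, 0, 0, 0, 0, 10]]]'

```text
clock: 20.85
position: [509.6, 18.2, 48.0]
tool_rot: [71.1, 89.9, -31.7]
ft_force: [-13.2, -0.1, 30.2]
gripper_width: 13.9
```

play_rows --deltas '[[[0.5, 0, 0, 0, 0, 0, 10], [0.8, 0, 0, 0, 0, 0, 10], [1, 0, 0, 0, 0, 0, 10], [1, 0, 0, 0, 0, 0, 10], [1, 0, 0, 0, 0, 0, 10]]]'

```text
clock: 21.35
position: [509.6, 18.2, 47.9]
tool_rot: [89.5, 89.9, -13.3]
ft_force: [-17.1, -1.5, 39.2]
gripper_width: 14.0
```

play_rows --deltas '[[[-0.3, 0, 0, 0, 0, 0, 10], [-0.6, 0, 0, 0, 0, 0, 10], [-0.8, 0, 0, 0, 0, 0, 10], [-0.8, 0, 0, 0, 0, 0, 10], [-0.8, 0, 0, 0, 0, 0, 10]]]'

```text
clock: 21.85
position: [509.6, 18.2, 48.0]
tool_rot: [76.6, 89.9, -26.1]
ft_force: [-13.3, -0.6, 28.7]
gripper_width: 13.8
```

Run:
```python
from h import *
p,o,s=pose();print(p,o,s['ft_force'],s['wrist_torque'],s['gripper_width'],s['clock'])
a=grab('scene');b=grab('side');w=grab('wrist')
print('opener',yel(a),yel(b),tri([(a,yel(a)[0]),(b,yel(b)[0])]))
# plate corners vs home model in scene & side: grey-mask overlap with the predicted outline
A=np.radians(-12.8);X=np.array([np.cos(A),np.sin(A),0]);Y=np.array([-np.sin(A),np.cos(A),0]);C=np.array([p[0],p[1],0])
# holes/post tops in wrist view: post column through left hole
t=C+85*Y;print('left post at plate top',proj(w,[t+[0,0,36]]),'tip',proj(w,[t+[0,0,88]]))
for n,d in(('scene',a),('side',b)):
    h=cv2.cvtColor(d['pixels'],cv2.COLOR_BGR2HSV);m=cv2.inRange(h,(0,0,60),(179,45,255))
    for z in(31,36,41,46):
        pts=np.array([C+i*55*X+j*105*Y+[0,0,z] for i,j in((1,1),(1,-1),(-1,-1),(-1,1))]);print(n,z,proj(d,pts).round(1).tolist())
cv2.imwrite('pics/16.png',a['pixels'])
g=cv2.cvtColor(a['pixels'],cv2.COLOR_BGR2GRAY)
for dy in(-90,-60,60,90):  # column profile across the front (+x) edge of the plate
    u,v=proj(a,[C+55*X+dy*Y+[0,0,36]])[0];u,v=int(round(u)),int(round(v));print(dy,v,g[v-8:v+14,u-1:u+2].mean(1).round().astype(int).tolist())
```

```text
[509.5855812   18.20532393  47.98595375] [ 76.64591535  89.87198259 -26.14048735] [-13.34340426  -0.56245427  28.67747469] [-0.28133358  2.8821409   0.02967013] 13.81435099334001 21.85
opener (array([409.12121212, 192.16969697]), array([402, 171,  16,  45, 330], dtype=int32)) (array([264.11940299, 247.54228856]), array([258, 233,  14,  29, 201], dtype=int32)) [522.575483   341.34500019 128.84606897]
left post at plate top [[319.32518673  84.24975236]] tip [[319.43181495  72.52886837]]
scene 31 [[350.5, 236.5], [289.2, 237.6], [291.3, 216.5], [348.6, 215.5]]
scene 36 [[350.6, 235.4], [289.1, 236.5], [291.2, 215.5], [348.6, 214.4]]
scene 41 [[350.6, 234.3], [289.0, 235.4], [291.1, 214.5], [348.7, 213.4]]
scene 46 [[350.7, 233.3], [288.9, 234.4], [291.0, 213.4], [348.7, 212.3]]
side 31 [[298.8, 214.2], [339.7, 191.8], [355.3, 208.9], [313.6, 232.9]]
side 36 [[298.7, 213.5], [339.8, 191.1], [355.4, 208.2], [313.6, 232.2]]
side 41 [[298.7, 212.8], [339.8, 190.3], [355.5, 207.5], [313.6, 231.6]]
side 46 [[298.6, 212.1], [339.9, 189.6], [355.6, 206.8], [313.6, 230.9]]
-90 236 [178, 178, 175, 174, 172, 173, 173, 173, 162, 140, 156, 173, 184, 153, 116, 99, 103, 131, 153, 157, 160, 154]
-60 236 [183, 178, 178, 176, 176, 175, 175, 176, 160, 137, 164, 179, 181, 148, 115, 112, 130, 150, 160, 160, 154, 150]
60 236 [177, 177, 177, 177, 176, 175, 173, 164, 145, 144, 155, 188, 170, 125, 107, 119, 146, 158, 162, 163, 160, 157]
90 235 [177, 177, 177, 176, 178, 176, 175, 173, 162, 148, 168, 172, 185, 161, 120, 103, 107, 133, 157, 161, 158, 158]
```

```bash
python3 -c "
from bench import r
print(r.close_job()); s=r.observe(); print(s['clock'],s['position'],s['ft_force'])"
```

```text
the job is handed in; nothing more can be done
None
the job is handed in; nothing more can be done
```

The opener is hung on the hook and the pressing plate is down on the ribs, still gripped and pressed as the job was handed in at 21.85 s. No verdict was reported.

**Opener:** I threaded the yellow opener's eye over the hook tip and let it go. In three pairs of images after release its centre stayed near (522, 341, 129) mm, below the hook. I had already used my 12 picture views, so I judged this from its colour outline rather than a fresh look. The planned 60° tilt on the hook was not reached because the last joint was at its range limit. The opener pivoted in the grip onto the hook instead, with up to about 21 N of contact force.

**Plate:** I set it over both posts and pushed it down to a hard stop. Its underside is at about 31 mm, the home height. In the scene image its front edge sits where a flat, seated plate should be at both ends, within about a pixel. I hold it with about 29 N of downward force and a 120 N grip.

**Disagreements:**
- A side force of about 13 N on the holding grip remained. Shifting the tool 0.8 mm did not reduce it.
- The push briefly reached 39 N, and I eased it back before handing in.
- I did not re-check the other objects one by one, but nothing was touched that I noticed.

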